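# Turn the mirrored probe holders over the drip trough

## Robot

A 6-joint arm with a two-finger parallel gripper is mounted at the origin on the work surface. World frame = base frame: x ahead of the robot, y to its left, z up, the work surface at z = 0. Lengths are in mm, angles in rad, forces in N, time in s.
With the tool pointing down it reaches from about 350 to 975 mm from the base axis. Payload 7.1 kg.
Tool frame: the origin (TCP) lies midway between the tips of the shut fingers; the grasp point (between the pads) lies 19 mm behind it; z points along the fingers, y is the line along which they close (so a half turn about z gives the same grasp; the last joint's range is limited). The gripper opens to 88 mm and grips with 3 to 60 N. Pads are 20 mm wide; open, the fingers measure 115 mm over their backs; the gripper's body (75 mm by 178 mm) begins 61 mm behind the grasp point.
Start: joints at [-1.362, 0.423, 1.63, -0, 1.089, -0.019], TCP at [141.166, -608.832, 222.675] pointing down, gripper open.
Joint ranges: [-3, 3], [-0.9, 2.11], [0.09, 2.58], [-1.31, 4.45], [0.11, 2.69], [-2.54, 2.54]. Speed limits (rad/s): [2.39, 2.39, 3.01, 3.14, 3.14, 3.14].

## Interface

Orientations are given as a rotation vector (axis times angle).
In Python, from workcell import ctrl gives the robot as it stands. The module is installed in compiled form; this text tells all that it offers.
- The arm moves only by the tool servo_tool, never from a script. Its argument "increments" is a list of rows, each a list of 7 numbers: the shift along the world's x, y, z in cm, then the turn, a rotation vector about the world's x, y, z in degrees, then the opening, from -1 (shut) to 1 (fully open). A call has 1 to 20 rows; each row is the pose to reach, as a shift and turn from the pose commanded when the call began; what a row does not reach only later rows make up. A row lasts 1/12 s, in which the tool goes at most 41.7 mm and 7.16 degrees, less where a joint would pass 70% of its speed; a pose out of reach is approached as far as the arm can. A call with a gripper value outside its range is refused whole. The fingers move at their own pace and stop on an object; the grip force is fixed at half the most. Time passes only in rows, so rows that repeat a pose let the fingers close. It gives the time, the measured TCP pose, the force, the opening and the grip force at its end, in the units of the state.
- ctrl.get_obs(): the state, without advancing time (a new reading comes with each control period).
- ctrl.get_image(name): name is "scene" or "top" or "wrist"; returns a dict with "image" (400x640x3 uint8, red, green, blue), "fx", "fy", "cx", "cy" (pixels), "k1" (the pictures are not rectified: a ray, as slopes to the right and down, at radius r is drawn at 1 + k1 r^2 times it, then the intrinsics apply), "extrinsics" (4x4, takes a point from camera to world coordinates); the wrist camera has in their place "tool_from_camera" (4x4, takes a point from camera to tool coordinates, whose origin is the TCP and whose axes are the flange's). Camera axes: x right, y up, looking along -z (the intrinsics and any distortion apply to the point x, -y, -z); pixel columns grow to the right and rows downward; lengths in mm; the calibration is good to about 2 mm. A picture is of the moment at which its call begins: read the wrist's pose just before it. There is no depth.
- ctrl.close_job(): hands the job in; it is judged then, once.
The state is a dict: "t": time; "qpos": joint angles; "qvel": joint speeds; "joint_torque": joint torques, N m; "ee_pos": TCP position; "orientation": TCP orientation; "ft_force": force on the tool from outside, world axes, zero at the start; "moment": the same for the moment, N m; "width": finger opening in mm; "grasp_force": force on a finger pad.
Only numpy, scipy, OpenCV 4.12 (cv2) and the standard library are available. Lean on these libraries where they do the work, as an engineer would, in place of code of your own. Each camera call takes 0.05 s, during which the arm holds its last target. There are 200 camera calls.

## Task

The freshly rinsed single-arm probe holders in the white rack should all hang their arms over the open steel drip trough, but some were put back mirrored, with the arm over the vials. Lift out each mirrored holder, turn it round, and put it back fully seated in the same slot; the single-arm holders that are already right stay as they are.

Things in the scene. Friction and masses are not known exactly. Their poses are not given: they have to be found in the camera images.
- holder_a: Aluminium one-armed probe holder, upright in a rack slot. Flat stem 10 mm thick (own y), 30 wide (x), 80 tall on a collar 30 x 56 x 8. From the stem's top an arm 10 thick, 16 deep runs along own +x to a ring of 38 mm diameter centred 88 mm from the stem's axis. Origin: stem axis at the collar's underside, which rests on the rack (z = 0.045 when seated), z up; stem top 88 mm above it. 0.16 kg.
- holder_b: Second holder, same shape, size and axes as holder_a (arm along its own +x). Tang below the collar: 10 mm thick (y), 26 wide (x), reaching 30 mm down, the lowest 8 mm narrowed to 6 x 20. The slot, 14 x 38 mm and 36 deep with a 4 mm chamfered mouth, takes it either way round. Grip the stem's flat faces at its top.
- holder_c: Third holder, same shape, size and axes as holder_a (arm along its own +x). The holders stand in any order, in parallel planes across the row; one or two of the three point away from the trough. Nothing in the rack stands higher than 133 mm over the bench; lift a holder 50 mm or more before turning it, so that its arm clears the others.
- trough: Open steel drip trough, 270 x 80 mm, 35 high, fixed; origin: centre of its underside, y along its length. It lies along the near or far side (varies) of the fixed white rack, 270 x 70 mm, 45 high, centre lines 90 mm apart; a grey block of capped vials, 66 high, lies along the other side. The rack has 4 slots 66 mm apart: three hold holder_a to c, one a two-armed T-shaped holder as tall.
Things that resemble listed ones, but are neither listed nor needed, are in the scene too. Leave any red look-alike of the holder_c alone.

How it is judged:
By the outcome, as a careful person would: the job done as asked, in the order asked, and still so for the second after the job is handed in, with the robot touching nothing.
It also fails if it takes over 67 s, if anything falls off the work surface, if the arm or the gripper's body presses on something with over 40 N, if the wrist force passes 120 N, or if a joint passes its speed limit or range.

## Working session

There is one attempt and no reset: what is moved stays moved. The work goes in short steps, Python scripts to look and compute and a tool call to move; the robot and the scene stay as the last step left them, time stands still between calls to the robot, and variables do not carry over. Pictures are saved under pics/ and viewed, at most 10 in all, crops included, and the job is handed in when it is done.

Besides the shell and the picture viewer there is one more tool, called after "Call:" in YAML: its name, and indented under it one key for each argument. servo_tool: Moves the arm, as the interface text tells. Its arguments: {"type":"object","properties":{"increments":{"type":"array","items":{"type":"array","items":{"type":"number"}}}},"required":["increments"]}

```bash
mkdir -p pics; cat > h.py <<'E'
import numpy as np, cv2
from workcell import ctrl
from scipy.spatial.transform import Rotation as R
def snap(name,fn):
    o=ctrl.get_obs(); d=ctrl.get_image(name)
    cv2.imwrite('pics/'+fn,d['image'][:,:,::-1])
    if name=='wrist':
        T=np.eye(4);T[:3,:3]=R.from_rotvec(o['orientation']).as_matrix();T[:3,3]=o['ee_pos']
        E=T@np.array(d['tool_from_camera'])
    else: E=np.array(d['extrinsics'])
    np.savez('pics/'+fn+'.npz',E=E,p=[d['fx'],d['fy'],d['cx'],d['cy'],d['k1']])
    return o
def load(fn):
    z=np.load('pics/'+fn+'.npz');return z['E'],z['p']
def toworld(fn,uv,z):
    E,(fx,fy,cx,cy,k)=load(fn)
    out=[]
    for u,v in uv:
        d=np.array([(u-cx)/fx,(v-cy)/fy]);s=d.copy()
        for _ in range(30): s=d/(1+k*(s@s))
        r=E[:3,:3]@np.array([s[0],-s[1],-1]);c=E[:3,3]
        out.append(c+r*(z-c[2])/r[2])
    return np.array(out)
def topix(fn,P):
    E,(fx,fy,cx,cy,k)=load(fn)
    q=(np.asarray(P,float)-E[:3,3])@E[:3,:3]
    s=np.c_[q[:,0]/-q[:,2],-q[:,1]/-q[:,2]];s*=1+k*(s**2).sum(1,keepdims=True)
    return s*[fx,fy]+[cx,cy]
E
python3 - <<'E'
from h import *
o=snap('top','top1.png');snap('scene','scene1.png')
print(o)
E
```

```text
{'t': 0.0, 'qpos': array([-1.36198054e+00,  4.23843022e-01,  1.63070880e+00, -4.86140613e-06,
        1.08856501e+00, -1.89893880e-02]), 'qvel': array([-0.00033669,  0.00045249, -0.00052532, -0.00035097,  0.00051001,
        0.00231903]), 'joint_torque': array([ 3.60288032e-03, -5.44614494e+01, -2.73669577e+01,  6.45785825e-02,
        2.26737431e-02, -1.39725112e-04]), 'ee_pos': array([ 141.06400499, -608.29748655,  221.89293906]), 'orientation': array([-3.11972799e+00, -3.56893405e-01,  2.33517440e-04]), 'ft_force': array([ 0.12917533,  0.6804815 , -0.47421027]), 'moment': array([ 0.01470063,  0.01313991, -0.04627761]), 'grasp_force': 0.0, 'width': 87.84756315432779}
```

View pics/top1.png

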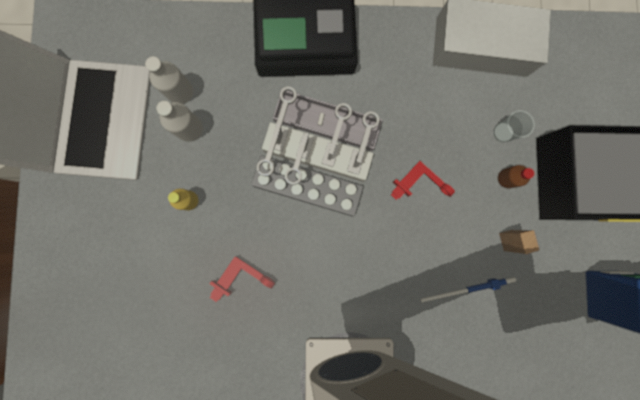

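View pics/scene1.png

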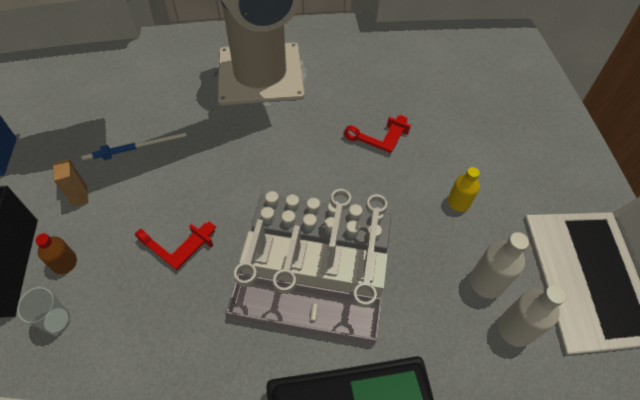

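The top view shows the trough on the far side of the rack. The T-holder is leftmost, with rings at (288,95) and (265,168). The second holder is mirrored, with its ring over the vials at (293,175). The third (343,112) and fourth (371,119) are right. The scene view agrees: the mirrored ring is at (340,198).

```bash
python3 - <<'E'
from h import *
print(toworld('top1.png',[(288,95),(265,168),(293,175),(343,112),(371,119)],133).round(0))
print(toworld('scene1.png',[(365,293),(376,203),(340,198),(284,280),(245,272)],133).round(0))
im=cv2.imread('pics/top1.png')[75:225,235:395];cv2.imwrite('pics/c1.png',cv2.resize(im,None,fx=4,fy=4,interpolation=cv2.INTER_CUBIC))
E
```

```text
[[686. 156. 133.]
 [517. 205. 133.]
 [502. 142. 133.]
 [648.  30. 133.]
 [633. -34. 133.]]
[[689. 156. 133.]
 [522. 203. 133.]
 [505. 140. 133.]
 [654.  29. 133.]
 [634. -33. 133.]]
```

View pics/c1.png

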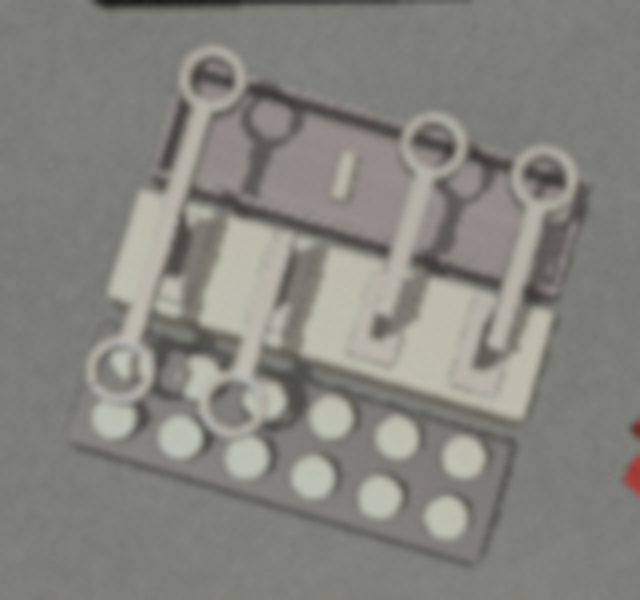

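Call:
servo_tool:
  increments:
    - [10,16,5,0,0,-7,0]
    - [22,36,5,0,0,-14,0]
    - [44.5,72.5,5,0,0,-29,0]
    - [44.5,72.5,5,0,0,-29,0]
    - [44.5,72.5,5,0,0,-29,0]
    - [44.5,72.5,5,0,0,-29,0]
    - [44.5,72.5,5,0,0,-29,0]
    - [44.5,72.5,5,0,0,-29,0]
    - [44.5,72.5,5,0,0,-29,0]
    - [44.5,72.5,5,0,0,-29,0]
    - [44.5,72.5,5,0,0,-29,0]
    - [44.5,72.5,5,0,0,-29,0]
    - [44.5,72.5,5,0,0,-29,0]
    - [44.5,72.5,5,0,0,-29,0]
    - [44.5,72.5,5,0,0,-29,0]
    - [44.5,72.5,5,0,0,-29,0]
    - [44.5,72.5,5,0,0,-29,0]
    - [44.5,72.5,5,0,0,-29,0]
    - [44.5,72.5,5,0,0,-29,0]
    - [44.5,72.5,5,0,0,-29,0]

```text
t: 1.77
ee_pos: [575.7, 100.5, 271.5]
orientation: [3.111, -0.435, -0.001]
ft_force: [0.7, -0.9, 0.3]
width: 43.8
grasp_force: 0.0
```

Call:
servo_tool:
  increments:
    - [0,0,0,0,0,0,0]
    - [0,0,0,0,0,0,0]
    - [0,0,0,0,0,0,0]

```text
t: 2.02
ee_pos: [574.5, 98.3, 271.0]
orientation: [3.111, -0.434, -0.003]
ft_force: [-0.3, -1.6, -0.6]
width: 44.0
grasp_force: 0.0
```

```bash
python3 - <<'E'
from h import *
o=snap('wrist','w1.png');print(o['ee_pos'],o['orientation'],o['qpos'])
a=np.deg2rad(-16)
E

```

```text
[574.49009854  98.28213574 270.97691344] [ 3.11063870e+00 -4.34461427e-01 -2.58952484e-03] [ 1.49155920e-01  3.10071254e-01  1.67960414e+00 -2.83754843e-04
  1.15371385e+00  1.99761104e+00]
```

View pics/w1.png

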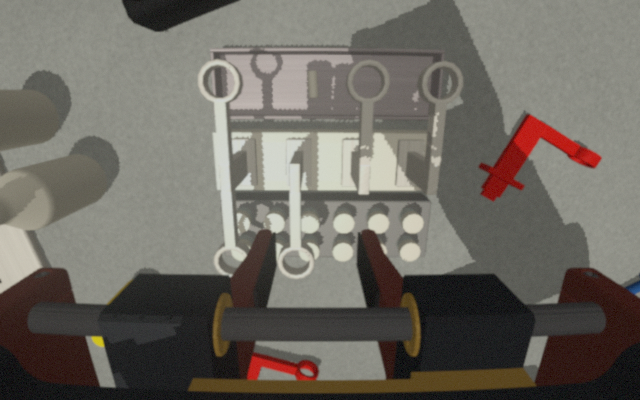

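The wrist view shows the mirrored holder with its ring at about (295,262) and its stem end near (295,153). The T rings are at (220,81) and (232,261). I'll enlarge it for the edges.

```bash
python3 - <<'E'
from h import *
im=cv2.imread('pics/w1.png')[130:290,200:360];cv2.imwrite('pics/c2.png',cv2.resize(im,(600,600),interpolation=cv2.INTER_CUBIC))
d=np.array([np.cos(np.deg2rad(-16)),np.sin(np.deg2rad(-16))])
P=toworld('w1.png',[(295,262),(295,153),(220,81),(232,261),(368,81),(442,82)],133);print(P.round(1))
print(np.rad2deg(np.arctan2(*(P[2]-P[3])[[1,0]])),(P[2]+P[3])/2,np.linalg.norm(P[2]-P[3]))
E

```

```text
[[500.9 141.3 133. ]
 [607.5 108.8 133. ]
 [686.6 153.6 133. ]
 [519.3 203.1 133. ]
 [650.7  29.2 133. ]
 [632.8 -33.8 133. ]]
-16.50768837712615 [602.94911892 178.33828326 133.        ] 174.44463951874846
```

View pics/c2.png

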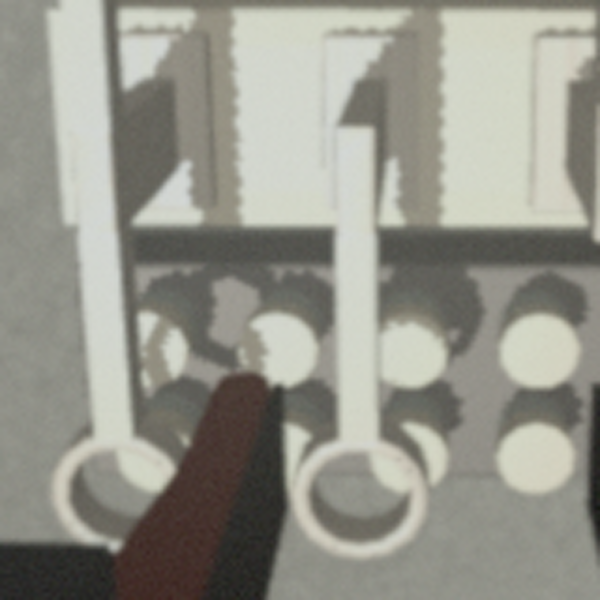

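The mirrored holder's top stem end is at crop (356,126), which is pixel (294.9,163.6). Its ring centre is at crop (360,495), which is pixel (296,262).

```bash
python3 - <<'E'
from h import *
P=toworld('w1.png',[(294.9,163.6),(296,262)],133);v=P[0]-P[1];L=np.linalg.norm(v);print(P,L,np.rad2deg(np.arctan2(v[1],v[0])))
print('axis from end',P[0]-15*v/L,'from ring',P[1]+88*v/L)
o=ctrl.get_obs();M=R.from_rotvec(o['orientation']).as_matrix();print('tool y deg',np.rad2deg(np.arctan2(M[1,1],M[0,1])),M[:,2])
E

```

```text
[[598.04438808 111.75270879 133.        ]
 [500.58110182 140.35379605 133.        ]] 101.57319705931819 -16.354589267367185
axis from end [583.65132636 115.9764245  133.        ] from ring [585.02039721 115.57466384 133.        ]
tool y deg -105.96627622200903 [-1.53105158e-03 -4.65111425e-04 -9.99998720e-01]
```

Call:
servo_tool:
  increments:
    - [1,1.75,0,0,0,-0.3,0]
    - [1,1.75,0,0,0,-0.3,0]
    - [1,1.75,-3,0,0,-0.3,0]
    - [1,1.75,-6,0,0,-0.3,0]
    - [1,1.75,-9,0,0,-0.3,0]
    - [1,1.75,-12,0,0,-0.3,0]
    - [1,1.75,-12,0,0,-0.3,0]
    - [1,1.75,-12,0,0,-0.3,0]
    - [1,1.75,-12,0,0,-0.3,0]

```text
t: 2.82
ee_pos: [586.0, 115.2, 153.3]
orientation: [-3.109, 0.445, -0.002]
ft_force: [0.4, 0.0, -0.1]
width: 43.8
grasp_force: 0.0
```

```bash
python3 - <<'E'
from h import *
o=snap('wrist','w2.png');print(o['ee_pos'],o['orientation'])
print(topix('w2.png',[[584.5,115.8,133],[598.9,111.6,133]]))
im=cv2.imread('pics/w2.png')[:,120:520];cv2.imwrite('pics/c3.png',cv2.resize(im,(600,600),interpolation=cv2.INTER_CUBIC))
E
```

```text
[585.97080667 115.16910063 153.31197989] [-3.10944996e+00  4.45307000e-01 -2.44606259e-03]
[[315.38919893 234.89774137]
 [315.3556268  211.3005966 ]]
```

View pics/c3.png

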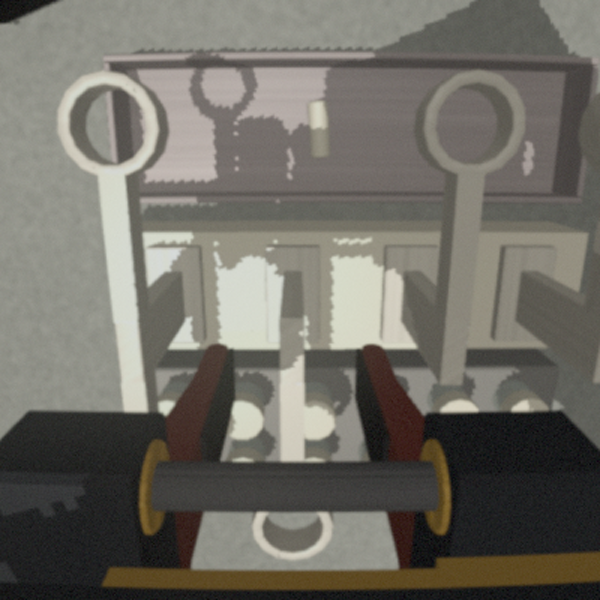

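Stem end seen at crop (292,316), which is pixel (314.7,210.7). The prediction was (315.4,211.3), so the position is good. Descend and grip.

Call:
servo_tool:
  increments:
    - [-0.15,0.05,-1.5,0,0,0,0]
    - [-0.15,0.05,-3,0,0,0,0]
    - [-0.15,0.05,-4.2,0,0,0,0]
    - [-0.15,0.05,-5.1,0,0,0,0]
    - [-0.15,0.05,-5.1,0,0,0,0]
    - [-0.15,0.05,-5.1,0,0,0,0]
    - [-0.15,0.05,-5.1,0,0,0,-1]
    - [-0.15,0.05,-5.1,0,0,0,-1]
    - [-0.15,0.05,-5.1,0,0,0,-1]
    - [-0.15,0.05,-5.1,0,0,0,-1]
    - [-0.15,0.05,-5.1,0,0,0,-1]
    - [-0.15,0.05,-5.1,0,0,0,-1]
    - [-0.15,0.05,-5.1,0,0,0,-1]
    - [-0.15,0.05,-5.1,0,0,0,-1]

```text
t: 4.03
ee_pos: [583.8, 116.4, 100.9]
orientation: [-3.11, 0.444, -0.0]
ft_force: [-0.2, 0.6, 1.0]
width: 10.2
grasp_force: 30.0
```

Call:
servo_tool:
  increments:
    - [0,0,2,0,0,0,-1]
    - [0,0,4,0,0,0,-1]
    - [0,0,6,0,0,0,-1]
    - [0,0,7.5,0,0,0,-1]
    - [0,0,7.5,0,0,0,-1]
    - [0,0,7.5,0,0,0,-1]

```text
t: 4.53
ee_pos: [584.0, 116.4, 176.0]
orientation: [-3.11, 0.444, -0.002]
ft_force: [-1.1, 0.2, -1.8]
width: 10.0
grasp_force: 30.0
```

Call:
servo_tool:
  increments:
    - [0,0,0,0,0,6,-1]
    - [0,0,0,0,0,12,-1]
    - [0,0,0,0,0,18,-1]
    - [0,0,0,0,0,24,-1]
    - [0,0,0,0,0,30,-1]
    - [0,0,0,0,0,36,-1]
    - [0,0,0,0,0,42,-1]
    - [0,0,0,0,0,48,-1]
    - [0,0,0,0,0,54,-1]
    - [0,0,0,0,0,60,-1]
    - [0,0,0,0,0,66,-1]
    - [0,0,0,0,0,72,-1]
    - [0,0,0,0,0,78,-1]
    - [0,0,0,0,0,84,-1]
    - [0,0,0,0,0,90,-1]
    - [0,0,0,0,0,90,-1]
    - [0,0,0,0,0,90,-1]

```text
t: 5.95
ee_pos: [582.9, 116.2, 174.2]
orientation: [-2.515, -1.881, 0.003]
ft_force: [-0.1, 0.4, -0.8]
width: 10.1
grasp_force: 30.0
```

Call:
servo_tool:
  increments:
    - [0,0,0,0,0,6,-1]
    - [0,0,0,0,0,12,-1]
    - [0,0,0,0,0,18,-1]
    - [0,0,0,0,0,24,-1]
    - [0,0,0,0,0,30,-1]
    - [0,0,0,0,0,36,-1]
    - [0,0,0,0,0,42,-1]
    - [0,0,0,0,0,48,-1]
    - [0,0,0,0,0,54,-1]
    - [0,0,0,0,0,60,-1]
    - [0,0,0,0,0,66,-1]
    - [0,0,0,0,0,72,-1]
    - [0,0,0,0,0,78,-1]
    - [0,0,0,0,0,84,-1]
    - [0,0,0,0,0,90,-1]
    - [0,0,0,0,0,90,-1]
    - [0,0,0,0,0,90,-1]
    - [0,0,0,0,0,90,-1]

```text
t: 7.45
ee_pos: [583.5, 116.3, 175.4]
orientation: [-0.451, -3.109, 0.0]
ft_force: [0.0, 0.8, 0.2]
width: 9.7
grasp_force: 30.0
```

```bash
python3 - <<'E'
from h import *
o=snap('wrist','w3.png');print(o['ee_pos'],o['orientation'],o['qpos'],o['width'],o['moment'])
M=R.from_rotvec(o['orientation']).as_matrix();print('tool y deg',np.rad2deg(np.arctan2(M[1,1],M[0,1])),M[:,2])
o=snap('scene','scene2.png')
cv2.imwrite('pics/c4.png',np.vstack([cv2.resize(cv2.imread('pics/w3.png'),(480,300)),cv2.resize(cv2.imread('pics/scene2.png')[150:350,160:480],(480,300))]))
E
```

```text
[583.52984091 116.32941457 175.35496193] [-4.50657512e-01 -3.10851333e+00  3.29201540e-04] [ 1.76782096e-01  4.37213353e-01  1.73295053e+00 -1.86474441e-05
  9.72047251e-01 -1.10605934e+00] 9.710580562206566 [ 0.05857201 -0.13153944 -0.03408969]
tool y deg 73.50200727498373 [-6.06135595e-04 -1.23931737e-04 -9.99999809e-01]
```

View pics/c4.png

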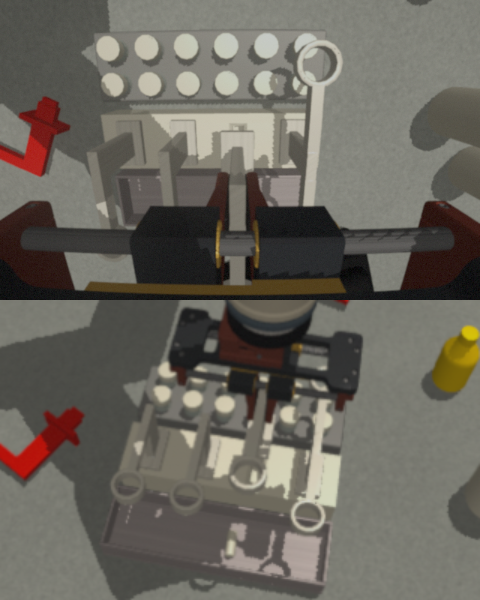

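The wrist and scene views show the turned holder level with its arm over the trough, with the slot right beneath it. Lower gently.

Call:
servo_tool:
  increments:
    - [0.1,0,-1.5,0,0,0,-1]
    - [0.1,0,-3,0,0,0,-1]
    - [0.1,0,-4,0,0,0,-1]
    - [0.1,0,-4.5,0,0,0,-1]
    - [0.1,0,-5,0,0,0,-1]
    - [0.1,0,-5.5,0,0,0,-1]
    - [0.1,0,-6,0,0,0,-1]
    - [0.1,0,-6.4,0,0,0,-1]
    - [0.1,0,-6.8,0,0,0,-1]
    - [0.1,0,-7.1,0,0,0,-1]
    - [0.1,0,-7.1,0,0,0,-1]

```text
t: 8.47
ee_pos: [584.4, 116.3, 104.2]
orientation: [-0.444, -3.109, 0.0]
ft_force: [-0.1, 0.1, -0.5]
width: 9.8
grasp_force: 30.0
```

Call:
servo_tool:
  increments:
    - [0,0,-0.15,0,0,0,-1]
    - [0,0,-0.3,0,0,0,-1]
    - [0,0,-0.4,0,0,0,-1]
    - [0,0,-0.4,0,0,0,-1]
    - [0,0,-0.4,0,0,0,-1]

```text
t: 8.88
ee_pos: [584.9, 116.4, 100.9]
orientation: [0.444, 3.11, 0.0]
ft_force: [-0.7, -0.0, -1.3]
width: 9.7
grasp_force: 30.0
```

Call:
servo_tool:
  increments:
    - [0,0,-0.1,0,0,0,-1]
    - [0,0,-0.1,0,0,0,-1]
    - [0,0,-0.1,0,0,0,-1]

```text
t: 9.13
ee_pos: [584.9, 116.4, 100.8]
orientation: [0.444, 3.11, 0.0]
ft_force: [-2.8, -0.2, 8.6]
width: 9.8
grasp_force: 30.0
```

Call:
servo_tool:
  increments:
    - [0,0,0,0,0,0,-0.3]
    - [0,0,0,0,0,0,-0.3]
    - [0,0,0,0,0,0,-0.3]
    - [0,0,0,0,0,0,-0.3]
    - [0,0,0,0,0,0,-0.3]
    - [0,0,2,0,0,0,-0.3]
    - [0,0,4,0,0,0,-0.3]
    - [0,0,7,0,0,0,-0.3]
    - [0,0,10,0,0,0,-0.3]
    - [0,0,13,0,0,0,-0.3]
    - [-3,0,16,0,0,0,-0.3]
    - [-6,0,18,0,0,0,-0.3]
    - [-9,0,18,0,0,0,-0.3]
    - [-12,0,18,0,0,0,-0.3]
    - [-15,0,18,0,0,0,-0.3]
    - [-15,0,18,0,0,0,-0.3]
    - [-15,0,18,0,0,0,-0.3]

```text
t: 10.55
ee_pos: [433.9, 116.4, 280.1]
orientation: [0.443, 3.109, 0.0]
ft_force: [0.5, -0.4, -0.7]
width: 31.1
grasp_force: 0.0
```

```bash
python3 - <<'E'
from h import *
o=snap('top','top2.png');snap('scene','scene3.png')
print(o['ee_pos'],o['t'])
d=np.array([np.cos(np.deg2rad(-16.3)),np.sin(np.deg2rad(-16.3))])
print(topix('scene3.png',[[*(np.array([584.5,115.8])+88*d),133]]))
cv2.imwrite('pics/c5.png',np.vstack([cv2.resize(cv2.imread('pics/top2.png')[75:225,235:435],None,fx=2,fy=2,interpolation=2),cv2.resize(cv2.imread('pics/scene3.png')[180:350,220:420],None,fx=2,fy=2,interpolation=2)])[:, :]) if 0 else cv2.imwrite('pics/c5.png',cv2.resize(cv2.imread('pics/scene3.png')[170:350,210:410],None,fx=3.2,fy=3.2,interpolation=2))
E
```

```text
[433.89650506 116.41344729 280.0863165 ] 10.55
[[323.08728461 285.06669643]]
```

View pics/c5.png

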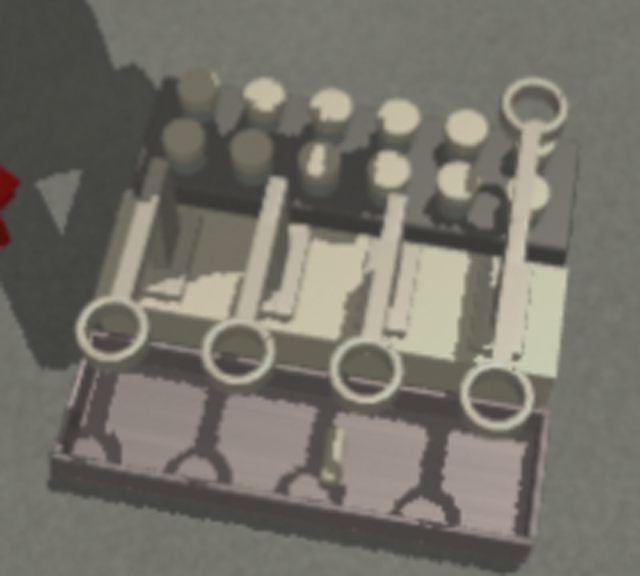

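All three single-arm rings now hang over the trough. The turned holder's ring is at crop (366,370), pixel (324.4,285.6), against a seated prediction of (323.1,285.1). The 8.6 N contact at seat height also points to it being fully seated.

```bash
python3 -c "
from workcell import ctrl
print(ctrl.close_job())"
```

```text
the job is handed in; nothing more can be done
None
```

The one mirrored holder (second slot, next to the T-holder) was lifted, turned round and reseated with its arm over the trough; the other holders were left alone, and the job was handed in at about 10.6 s.

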